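Post a spent battery pack through the self-closing flap

TASK

The battery pack lying on the ledge of the used-battery box is spent: put it in. Push the box's self-closing flap open with one finger and keep holding it open while the other finger pushes the pack along the ledge until it drops into the bin, then take the hand away so that the flap closes by itself. Only push the pack: do not pinch, lift or carry it, do not shove the flap open with the pack, and leave the spare pack, brass insert and jar beside the box alone.

Things in the scene. Friction and masses are not known exactly. Their poses are not given: they have to be found in the camera images.
- dropbox: white metal used-battery box fixed to the bench, 248 x 156 mm on plan. Origin: on the bench, under the middle of the ledge's far edge; x points from ledge to bin, z up. At x -122 to 0 mm a solid block carries the flat white ledge, 140 mm above the bench, between side rails 8 mm high (inner faces y = -69, +69 mm). At x 0 to 118 mm is the open bin with the flap over it.
- slot (a point): middle of the ledge's far edge, on the ledge's surface, 140 mm above the bench; axes as the box's. A pack pushed past this edge tips and falls into the bin.
- bin_floor (a point): middle of the bin's rubber floor, 24 mm above the bench, 116 mm below the ledge. The bin is 138 mm wide inside; its far (+x) side is open from 80 to 187 mm above the bench.
- hinge (a point): middle of the flap's hinge pin (radius 4 mm, along the box's y), at x = 105 mm, 55 mm above the ledge. A bar behind it, x 114 to 124 mm, reaches 63 mm above the ledge. Side cheeks beyond |y| = 69 mm rise in four steps from 15 mm above the ledge at x = 0 to 62 mm at x = 120 mm.
- flap (a joint): flap angle, rad: 0 closed, 1.1 stop. Aluminium sheet 126 mm wide, 115 long, 2 thick, dark strip on its free edge. Closed, it slopes down towards the robot to the ledge's far edge (free edge at x = 3 mm, level with the ledge). Pushed from the ledge side, down or towards +x, its free edge swings down and away into the bin; at 1.09 it hangs straight down. A light spring shuts it: 1 to 2 N at a fingertip.
- pack: the spent pack, lying on the ledge: black plastic battery pack, a block 44 x 36 x 28 mm with a grey band and two small brass contacts on top, 0.1 kg or so. Origin: centre of its underside; x along the 44 mm side, y along the 36 mm side, z up.
- spare_pack: a spare pack lying on the bench beside the box, to be left alone; same make: black plastic battery pack, a block 44 x 36 x 28 mm with a grey band and two small brass contacts on top, 0.1 kg or so. Origin: centre of its underside; x along the 44 mm side, y along the 36 mm side, z up.
- insert: brass cylinder standing on the bench, diameter 30 mm, 60 mm high; leave alone. Origin: centre of its underside.
- jar: closed jar standing on the bench, diameter 52 mm, 75 mm high; leave alone. Origin: centre of its underside.
Things that resemble listed ones, but are neither listed nor needed, are in the scene too. What is shaped like the pack but blue or pink is not meant.

How it is judged:
On the way, in this order (a step that is already met when the one before it is completed fails the run):
1. a finger holds the flap open (over 0.15 rad) while the pack still lies on the ledge (value of joint flap above 0.15 rad and contact force between the fingers and flap above 0.15 N and z of pack in the frame of slot above -0.006 m and angle between pack's own z axis and vertical below 0.15 rad), for 0.1 s.
2. the pack has dropped off the ledge while a finger still holds the flap open (over 0.15 rad) (value of joint flap above 0.15 rad and contact force between the fingers and flap above 0.15 N and z of pack in the frame of slot below -0.03 m and x of pack in the frame of slot above -0.01 m), for 0.1 s.
At the end, for the whole second after the job is handed in: The pack rests in the bin, more than 60 mm below the ledge and within the bin's walls, and the flap has closed (within 0.06 rad); the spare pack, insert and jar stand within 20 mm of where they were (x of pack in the frame of slot between -0.01 and 0.12 m and y of pack in the frame of slot between -0.07 and 0.07 m and z of pack in the frame of slot below -0.06 m and linear speed of pack below 0.02 m/s and value of joint flap below 0.06 rad and distance of each of spare_pack, insert, jar from where it was at the start of the episode below 0.02 m); the robot touches nothing.
It fails at once if the pack is lifted (12 mm off the ledge) (z of pack in the frame of slot above 0.012 m).
It fails at once if the pack is pinched or pressed hard (over 12 N) (contact force between the fingers and pack above 12 N).
It fails at once if the pack, still flat on the ledge, pushes against the flap (over 0.5 N) (contact force between pack and flap above 0.5 N and z of pack in the frame of slot above -0.006 m and angle between pack's own z axis and vertical below 0.15 rad).
It fails at once if the spare pack, insert or jar is moved (20 mm) or knocked over (distance of any of spare_pack, insert, jar from where it was at the start of the episode above 0.02 m or angle between any of spare_pack, insert, jar's own z axis and vertical above 0.5 rad).
It also fails if it takes over 35 s, if anything falls off the work surface, if the arm or the gripper's body presses on something with over 40 N, if the wrist force passes 120 N, or if a joint passes its speed limit or range.

ROBOT

A 6-joint arm with a two-finger parallel gripper is mounted at the origin on the work surface. World frame = base frame: x ahead of the robot, y to its left, z up, the work surface at z = 0. Lengths are in m, angles in rad, forces in N, time in s.
With the tool pointing down it reaches from about 0.3 to 0.75 m from the base axis. Payload 8.5 kg.
Tool frame: the origin (TCP) lies at the very end of the fingers, on their centre line; the grasp point (between the pads) lies 19 mm behind it; z points along the fingers, y is the line along which they close (so a half turn about z gives the same grasp; the last joint's range is limited). The gripper opens to 88 mm and grips with 3 to 60 N. Pads are 18 mm wide; open, the fingers measure 123 mm over their backs; the gripper's body (75 mm by 187 mm) begins 45 mm behind the grasp point.
Start: joints at [1.02, 0.381, 1.297, -0, 1.464, -0.215], TCP at [0.181, 0.519, 0.21] pointing down, gripper open.
Joint ranges: [-3.11, 3.11], [-0.89, 2.33], [0.22, 2.48], [-1.42, 4.56], [0.17, 2.85], [-2.88, 2.88]. Speed limits (rad/s): [2.39, 2.39, 3.14, 3.14, 3.14, 3.14].

INTERFACE

Orientations are given as a unit quaternion [w, x, y, z].
In Python, from workcell import arm gives the robot as it stands.
- The arm moves only by the tool jog_arm, never from a script. Its argument "increments" is a list of rows, each a list of 4 numbers: the shift along the tool's x, y, z in cm, then the turn about the tool's z in rad. A call has 1 to 20 rows; each row is the pose to reach, as a shift and turn from the pose commanded when the call began, along the tool's axes at that moment; what a row does not reach only later rows make up. A row lasts 1/10 s, in which the tool goes at most 50 mm and 8.59 degrees, less where a joint would pass 70% of its speed; a pose out of reach is approached as far as the arm can. A call with a gripper value outside its range is refused whole. "claw" is the opening in per cent of the stroke, from 0 (shut) to 100 (fully open), set as the call begins (left out, the last holds). The fingers move at their own pace and stop on an object; "force" is the grip in N (left out, the last holds). Time passes only in rows, so rows that repeat a pose let the fingers close. It gives the time, the measured TCP pose, the force, the opening and the grip force at its end, in the units of the state.
- arm.sense(): the state, without advancing time (a new reading comes with each control period).
- arm.snapshot(name): name is "scene" or "top" or "wrist"; returns a dict with "pixels" (480x640x3 uint8, red, green, blue), "camera_matrix" (3x3 intrinsics, pixels), "k1" (the pictures are not rectified: a ray, as slopes to the right and down, at radius r is drawn at 1 + k1 r^2 times it, then the intrinsics apply), "origin" and "rotation" of the camera in the world; the wrist camera has in their place "tool_from_camera" (4x4, takes a point from camera to tool coordinates, whose origin is the TCP and whose axes are the flange's). Camera axes: x right, y down, z forward; pixel columns grow to the right and rows downward; lengths in m; the calibration is good to about 2 mm. A picture is of the moment at which its call begins: read the wrist's pose just before it. There is no depth.
- arm.hand_in(): hands the job in; it is judged then, once.
The state is a dict: "time_s": time; "joints": joint angles; "qvel": joint speeds; "effort": joint torques, N m; "eef_pos": TCP position; "tool_rot": TCP orientation; "ft_force": force on the tool from outside, world axes, zero at the start; "torque": the same for the moment, N m; "width": opening from 0.0 (shut) to 1.0 (fully open); "grasp_force": force on a finger pad.
Only numpy, scipy, OpenCV 4.12 (cv2) and the standard library are available. Lean on these libraries where they do the work, as an engineer would, in place of code of your own. Each camera call takes 0.05 s, during which the arm holds its last target. There are 200 camera calls.

## Working session

There is one attempt and no reset: what is moved stays moved. The work goes in short steps, Python scripts to look and compute and a tool call to move; the robot and the scene stay as the last step left them, time stands still between calls to the robot, and variables do not carry over. Pictures are saved under pics/ and viewed, at most 10 in all, crops included, and the job is handed in when it is done.

Besides the shell and the picture viewer there is one more tool, called as name([rows], argument=value, ...), one row to a line, values as JSON. jog_arm: Moves the arm, as the interface text tells. Its arguments: {"type":"object","properties":{"increments":{"type":"array","items":{"type":"array","items":{"type":"number"}}},"claw":{"type":"number"},"force":{"type":"number"}},"required":["increments"]}

```bash
mkdir -p pics; ls
python3 - <<'E'
from workcell import arm
import cv2,pickle
s=arm.sense();print(s['time_s'],s['eef_pos'],s['tool_rot'],s['width'])
d={}
for n in("scene","top"):
    p=arm.snapshot(n);d[n]=p;cv2.imwrite(f"pics/{n}.png",p['pixels'][:,:,::-1])
    print(n,p['camera_matrix'],p['k1'],p['origin'],p['rotation'])
pickle.dump(d,open('d.pkl','wb'))
E
```

```text
pics
0.0 [0.18105257 0.51900505 0.20964718] [-2.52819811e-04  1.67075669e-01  9.85943815e-01 -6.71670728e-04] 1.002470033730385
scene [[558.08926117   0.         326.31862931]
 [  0.         558.08926117 246.99148963]
 [  0.           0.           1.        ]] -0.09146833398297387 [ 1.18673523 -0.13699596  0.75823917] [-0.3323754   0.73528104  0.53803465 -0.2437357 ]
top [[531.53297234   0.         310.92775339]
 [  0.         531.53297234 252.9358982 ]
 [  0.           0.           1.        ]] 0.02063787232434711 [0.47727035 0.07420873 1.01242107] [ 0.00885401 -0.70130518  0.71275422 -0.00860663]
```

View pics/top.png

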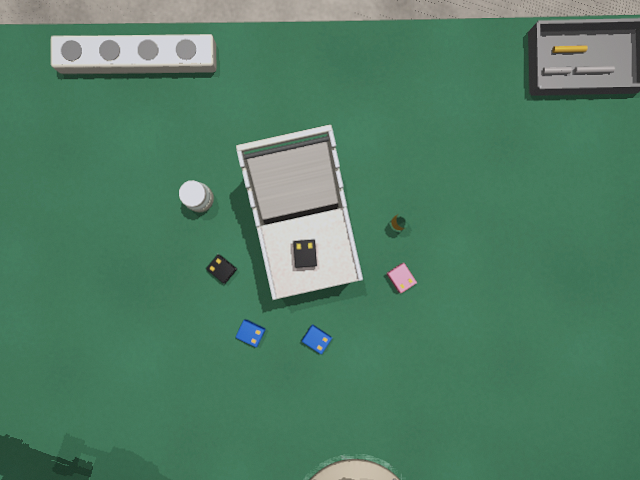

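View pics/scene.png

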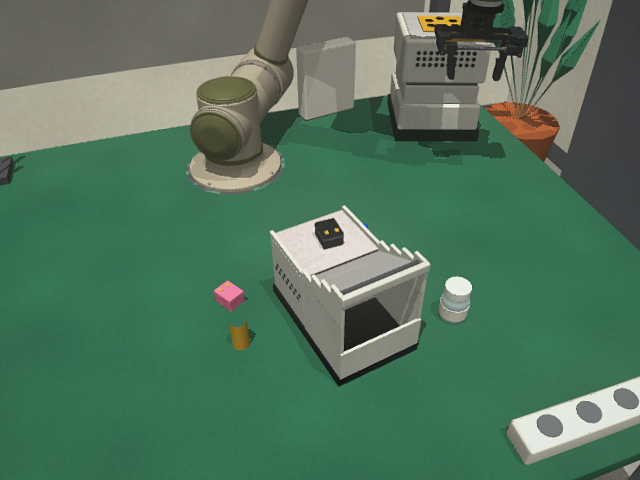

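The top view shows the box: near corners (273,298) and (361,281), far corners about (237,146) and (332,127). The pack is at (305,254) on the ledge, and the spare, jar and insert stand clear to the sides. The scene view agrees. I'll zoom in for exact pixels.

Run:
```python
import cv2,pickle
d=pickle.load(open('d.pkl','rb'))
p=d['top']['pixels'][120:305,228:370,::-1]
cv2.imwrite('pics/c1.png',cv2.resize(p,None,fx=4,fy=4,interpolation=cv2.INTER_CUBIC)[:600])
p=d['top']['pixels'][200:305,250:370,::-1]
cv2.imwrite('pics/c2.png',cv2.resize(p,None,fx=5.5,fy=5.5,interpolation=cv2.INTER_CUBIC))
```

```text
(no output)
```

View pics/c2.png

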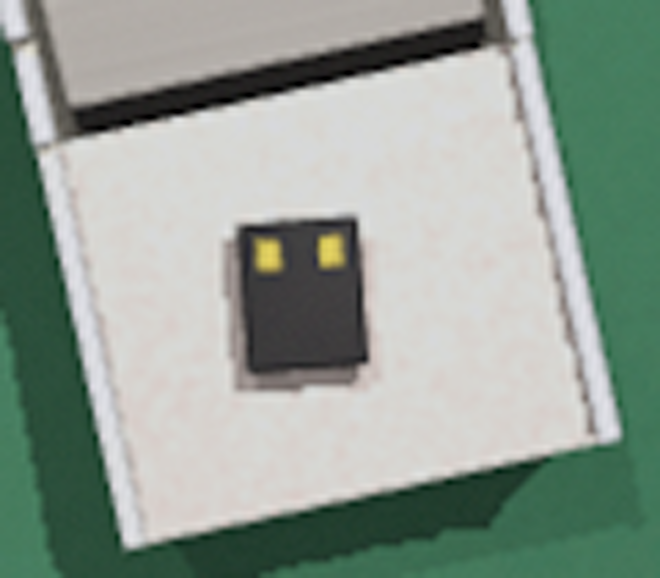

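```bash
cat > h.py <<'E'
import numpy as np,cv2,pickle
from scipy.spatial.transform import Rotation as R
d=pickle.load(open('d.pkl','rb'))
def ray(p,uv):
    k=np.array([p['k1'],0,0,0,0.]);K=np.array(p['camera_matrix'])
    n=cv2.undistortPoints(np.array(uv,float).reshape(-1,1,2),K,k)[:,0]
    M=R.from_quat(p['rotation'],scalar_first=True).as_matrix() if np.size(p['rotation'])==4 else np.array(p['rotation'])
    return np.c_[n,np.ones(len(n))]@M.T
def at(p,uv,z):
    r=ray(p,uv);o=np.array(p['origin']);return (o+r*((np.reshape(z,-1)-o[2])/r[:,2])[:,None])[:,:2]
E
python3 - <<'E'
from h import *
from scipy.optimize import least_squares
from workcell import arm
t=d['top']
full=lambda c:(np.array(c,float)+.5)/5.5-.5+[250,200]
b=at(t,full([(62,137),(503,47),(125,549),(620,440)]),[.14,.14,.148,.148])
m=np.array([(0,.069),(0,-.069),(-.122,.078),(-.122,-.078)])
def tf(q,m): c,s=np.cos(q[2]),np.sin(q[2]);return m@np.array([[c,s],[-s,c]])+q[:2]
q=least_squares(lambda q:(tf(q,m)-b).ravel(),[.45,.07,.2]).x
print('box',q,'res mm',(tf(q,m)-b)*1e3)
pk=at(t,full([(240,228),(357,218),(367,360),(250,372)]),.168)
print('sides',np.linalg.norm(np.diff(np.r_[pk,pk[:1]],axis=0),axis=1))
c=pk.mean(0);f=pk[:2].mean(0)-pk[2:].mean(0);yaw=np.arctan2(f[1],f[0])
rel=(R.from_euler('z',-q[2]).as_matrix()[:2,:2]@(c-q[:2]))
print('pack',c,yaw,'in box',rel,yaw-q[2])
s=arm.sense();M=R.from_quat(s['tool_rot'],scalar_first=True).as_matrix();print(M)
# scene check
sc=at(d['scene'],[(329,233)],.168);print('scene pack top',sc)
E
```

```text
box [0.55900655 0.08931022 0.19791467] res mm [[-1.46130192  1.10135185]
 [ 0.85490231 -1.9566205 ]
 [-0.15120281  3.58845598]
 [ 0.75760242 -2.73318733]]
sides [0.03394742 0.04114446 0.03396021 0.04171636]
pack [0.49798057 0.08412005] 0.053898340476388265 in box [-0.0608552   0.00691039] -0.14401633390010216
[[-9.44145785e-01  3.29527377e-01 -6.66720081e-04]
 [ 3.29527940e-01  9.44145198e-01 -1.08746957e-03]
 [ 2.71129567e-04 -1.24643271e-03 -9.99999186e-01]]
scene pack top [[0.51459859 0.08026654]]
```

Run:
```python
from h import *
p=d['scene']['pixels'][195:310,265:435,::-1]
cv2.imwrite('pics/c3.png',cv2.resize(p,None,fx=4.5,fy=4.5,interpolation=cv2.INTER_CUBIC))
```

```text
(no output)
```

View pics/c3.png

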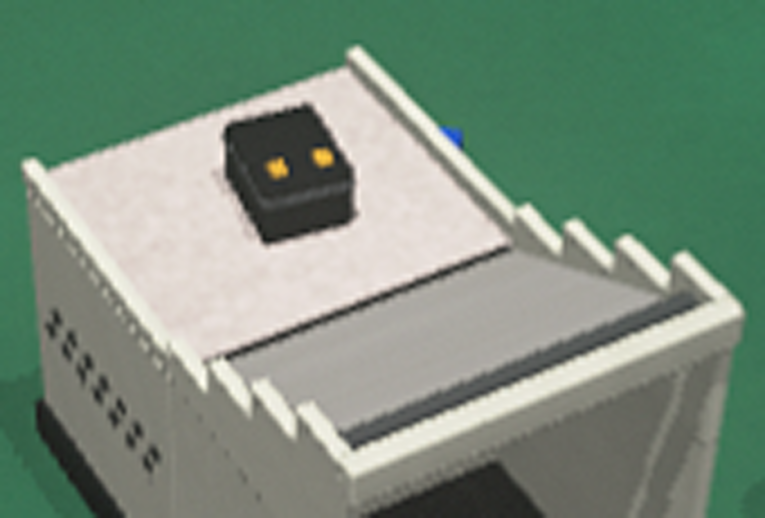

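Run:
```python
from h import *
from scipy.optimize import least_squares
ft=lambda c:(np.array(c,float)+.5)/5.5-.5+[250,200]
fs=lambda c:(np.array(c,float)+.5)/4.5-.5+[265,195]
def proj(p,X):
    M=R.from_quat(p['rotation'],scalar_first=True).as_matrix()
    return cv2.projectPoints((X-p['origin'])@M,np.zeros(3),np.zeros(3),p['camera_matrix'],np.array([p['k1'],0,0,0,0]))[0][:,0]
def tf(q,m): return m@R.from_euler('z',q[2]).as_matrix().T+[q[0],q[1],0]
def fit(name,obs,q0):
    r={}
    def res(q,keys):
        return np.concatenate([(proj(d[k],tf(q,np.array(obs[k][0])))-obs[k][1]).ravel() for k in keys])
    for keys in(['top'],['scene'],['top','scene']):
        s=least_squares(res,q0,x_scale=[.1,.1,1],args=(keys,),loss='soft_l1');print(name,keys,s.x.round(4),res(s.x,keys).round(1));
    return s.x
b=fit('box',dict(
 top=([(0,.069,.14),(0,-.069,.14),(-.122,.078,.148),(-.122,-.078,.148)],ft([(62,137),(503,47),(125,549),(620,440)])),
 scene=([(-.122,.069,.14),(-.122,-.069,.14),(0,.069,.14),(0,-.069,.14)],fs([(347,68),(50,170),(508,247),(205,360)]))),[.55,.09,.2])
a,c,h=.022,.018,.168
p=fit('pack',dict(
 top=([(a,c,h),(a,-c,h),(-a,-c,h),(-a,c,h)],ft([(240,228),(357,218),(367,360),(250,372)])),
 scene=([(-a,-c,h),(-a,c,h),(a,c,h),(a,-c,h),(a,c,.14),(a,-c,.14)],fs([(226,126),(311,104),(352,180),(262,206),(354,216),(268,243)]))),[.5,.084,.05])
for P in (p,):
    print('rel',R.from_euler('z',-b[2]).apply([*(P[:2]-b[:2]),0]),P[2]-b[2])
```

```text
box ['top'] [0.5591 0.0894 0.1919] [-0.8  0.6  1.2 -0.3 -2.8 -0.1  1.3 -0.1]
box ['scene'] [0.5585 0.0945 0.2161] [ 1.2 -1.1 -1.1  0.6  3.1 -2.5 -1.8  1.1]
box ['top', 'scene'] [0.5591 0.0902 0.1924] [-1.2  0.6  0.7 -0.3 -3.2 -0.1  0.8 -0.2  0.8 -0.4 -2.4  0.2  1.3 -1.3
 -4.8  1.3]
pack ['top'] [0.498  0.0841 0.0644] [-0.8 -0.8  0.4 -0.8  0.9  1.  -0.5  0.6]
pack ['scene'] [0.5014 0.084  0.0559] [-0.8 -0.2  0.2 -0.   0.8 -1.4  0.4 -2.2  0.1  3.3 -0.9  2.4]
pack ['top', 'scene'] [0.4988 0.0844 0.0646] [-1.  -1.3  0.3 -1.3  0.7  0.4 -0.6  0.1 -1.  -1.1 -0.1 -1.   0.7 -2.5
  0.3 -3.2 -0.1  2.2 -0.9  1.4]
rel [-0.0602439   0.00584646  0.        ] -0.12786745999969382
```

jog_arm([
  [0,0,-4,0],
  [-4.6,-3,-4,0.1],
  [-9.2,-6,-4,0.2],
  [-13.8,-9,-4,0.3],
  [-18.4,-12,-4,0.4],
  [-23,-15,-4,0.5],
  [-27.6,-18,-4,0.6],
  [-32.2,-21,-4,0.7],
  [-36.8,-24,-4,0.82],
  [-41,-27,-4,0.94],
  [-44,-29,-4,1.06],
  [-45.7,-29.95,-4,1.174],
  [-45.7,-29.95,-4,1.174],
  [-45.7,-29.95,-4,1.174],
  [-45.7,-29.95,-4,1.174],
], claw=100)

```text
time_s: 1.6
eef_pos: [0.5134, 0.0867, 0.2502]
tool_rot: [-0.0, 0.685, 0.729, -0.0]
ft_force: [-0.1, 0.7, 1.2]
width: 1.002
grasp_force: 0.0
```

Run:
```python
from h import *
from workcell import arm
s=arm.sense();M=R.from_quat(s['tool_rot'],scalar_first=True).as_matrix();print(s['time_s'],s['eef_pos'],s['width'],s['ft_force']);print(M.round(4),np.arctan2(M[1,1],M[0,1]))
p=arm.snapshot('wrist');print(p['camera_matrix'],p['k1'],p['tool_from_camera'])
pickle.dump((s,p),open('w.pkl','wb'))
cv2.imwrite('pics/w.png',p['pixels'][:,:,::-1])
```

```text
1.6 [0.51337247 0.08666815 0.25019094] 1.001836217443833 [-0.14634114  0.73011589  1.16575734]
[[-6.25e-02  9.98e-01 -5.00e-04]
 [ 9.98e-01  6.25e-02  2.00e-04]
 [ 2.00e-04 -5.00e-04 -1.00e+00]] 0.06257009898114621
[[390.19154352   0.         319.83598127]
 [  0.         390.19154352 245.82600972]
 [  0.           0.           1.        ]] -0.06855530296666877 [[-4.84582166e-04 -9.61600543e-01 -2.74452475e-01  7.18588886e-02]
 [ 9.99999869e-01 -5.11121982e-04  2.51885990e-05  8.12308129e-04]
 [-1.64500063e-04 -2.74452427e-01  9.61600665e-01 -1.73789763e-01]
 [ 0.00000000e+00  0.00000000e+00  0.00000000e+00  1.00000000e+00]]
```

View pics/w.png

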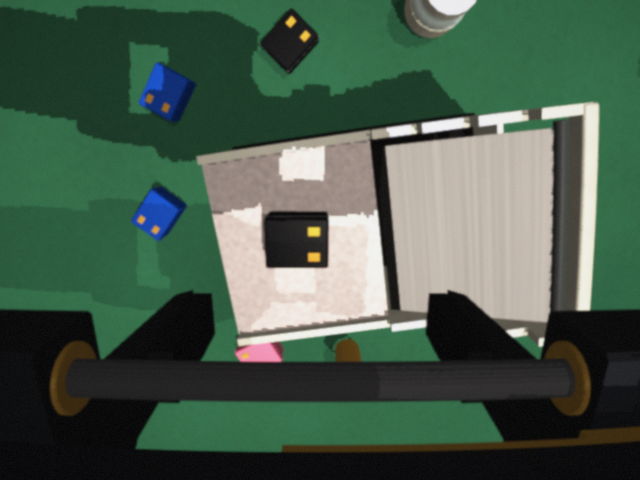

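The wrist view shows the pack, top corners about (267,219) to (327,267), square to the hand. The ledge's far edge runs (372,137) to (388,318). The fingers hang below in the picture. I'll check the pack's offset from the TCP.

Run:
```python
from h import *
s,p=pickle.load(open('w.pkl','rb'))
M=R.from_quat(s['tool_rot'],scalar_first=True).as_matrix();T=np.array(p['tool_from_camera'])
n=cv2.undistortPoints(np.array([(268,220),(327,219),(327,267),(267,268),(372,140),(388,318)],float).reshape(-1,1,2),p['camera_matrix'],np.array([p['k1'],0,0,0,0]))[:,0]
r=np.c_[n,np.ones(6)]@T[:3,:3].T
z=s['eef_pos'][2]-np.array([.168]*4+[.14]*2)
q=T[:3,3]+r*((z-T[2,3])/r[:,2])[:,None]
print(q[:,:2].round(4), 'world',(s['eef_pos']+q@M.T)[:,:2].round(4)); print(q[:4,:2].mean(0))
```

```text
[[ 0.0168 -0.0339]
 [ 0.0175  0.0056]
 [-0.0165  0.0058]
 [-0.0172 -0.0359]
 [ 0.0686  0.0377]
 [-0.0695  0.0555]] world [[0.4784 0.1014]
 [0.5178 0.1045]
 [0.5201 0.0706]
 [0.4786 0.0673]
 [0.5467 0.1575]
 [0.5731 0.0208]]
[ 0.0001583  -0.01460388]
```

The pack's centre is 15 mm behind the TCP and laterally centred, so the rear finger clears its near face by about 7 mm. Descending to 8 mm above the ledge.

jog_arm([
  [0,0,3,0],
  [0,0,5,0],
  [0,0,7,0],
  [0,0,8,0],
  [0,0,8.6,0],
  [0,0,9.2,0],
  [0,0,9.7,0],
  [0,0,10.2,0],
  [0,0,10.2,0],
  [0,0,10.2,0],
])

```text
time_s: 2.65
eef_pos: [0.5141, 0.0859, 0.1484]
tool_rot: [0.0, 0.685, 0.728, 0.0]
ft_force: [-0.5, 0.0, -0.4]
width: 1.001
grasp_force: 0.0
```

jog_arm([
  [0,0.2,0,0],
  [0,0.4,0,0],
  [0,0.6,0,0],
  [0,0.8,0,0],
  [0,1.0,0,0],
  [0,1.2,0,0],
  [0,1.4,0,0],
  [0,1.6,0,0],
  [0,1.8,0,0],
  [0,2.0,0,0],
  [0,2.2,0,0],
  [0,2.4,0,0],
  [0,2.6,0,0],
  [0,2.8,0,0],
  [0,3.0,0,0],
  [0,3.2,0,0],
  [0,3.4,0,0],
  [0,3.4,0,0],
  [0,3.4,0,0],
])

```text
time_s: 4.55
eef_pos: [0.5479, 0.088, 0.1482]
tool_rot: [-0.0, 0.685, 0.728, -0.0]
ft_force: [-0.5, 0.1, -0.2]
width: 1.002
grasp_force: 0.0
```

Run:
```python
from h import *
from workcell import arm
s=arm.sense();print(s['ft_force'])
a=arm.snapshot('wrist')['pixels'][100:400,180:620];b=arm.snapshot('scene')['pixels'][170:380,240:450]
cv2.imwrite('pics/m.png',np.hstack([cv2.resize(a,(440,300)),cv2.resize(b,(300,300))])[:,:,::-1])
```

```text
[-0.49135027  0.1015493  -0.20926482]
```

View pics/m.png

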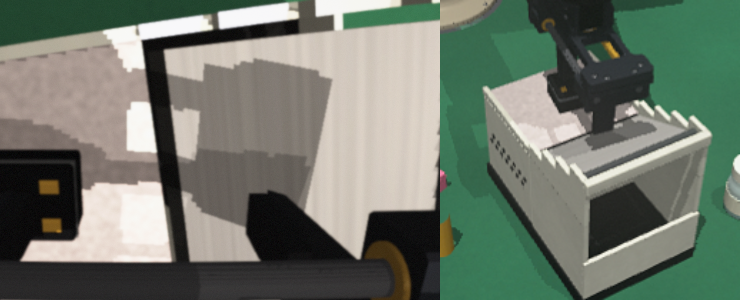

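Run:
```python
from h import *
_,p=pickle.load(open('w.pkl','rb'));T=np.array(p['tool_from_camera'])
n=cv2.undistortPoints(np.array([(258,270),(258,330),(349,300)],float).reshape(-1,1,2),p['camera_matrix'],np.array([p['k1'],0,0,0,0]))[:,0]
r=np.c_[n,np.ones(3)]@T[:3,:3].T
z=.1482-np.array([.168,.168,.14])
print((T[:3,3]+r*((z-T[2,3])/r[:,2])[:,None]).round(4))
```

```text
[[ 0.0174 -0.0251 -0.0198]
 [-0.0106 -0.0264 -0.0198]
 [-0.0086  0.0156  0.0082]]
```

Run:
```python
from h import *
from workcell import arm
s=arm.sense();print(s['time_s'],s['joints'],s['effort'])
a=arm.snapshot('wrist')['pixels'][180:480,0:480];b=arm.snapshot('scene')['pixels'][170:270,270:370]
cv2.imwrite('pics/m2.png',np.hstack([a,cv2.resize(b,(300,300),interpolation=cv2.INTER_CUBIC)])[:,:,::-1])
```

```text
4.65 [-5.41309779e-02  4.41181401e-01  1.38715525e+00  3.75357516e-06
  1.31329878e+00 -1.15133480e-01] [-7.46580481e-03 -4.52618015e+01 -2.08464861e+01  7.19938288e-02
  2.32080475e-02  3.94220217e-05]
```

View pics/m2.png

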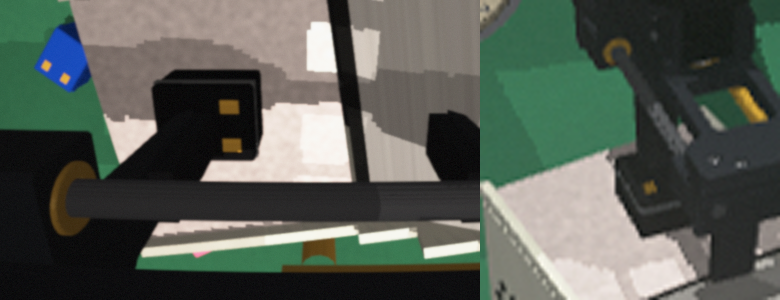

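Run:
```python
from h import *
from scipy.optimize import least_squares
from workcell import arm
s0,p0=pickle.load(open('w.pkl','rb'));s1=arm.sense()
ft=lambda c:(np.array(c,float)+.5)/5.5-.5+[250,200]
fs=lambda c:(np.array(c,float)+.5)/4.5-.5+[265,195]
cams={}
for k in('top','scene'): cams[k]=(d[k],np.array(d[k]['origin']),R.from_quat(d[k]['rotation'],scalar_first=True).as_matrix())
T=np.array(p0['tool_from_camera'])
for k,s in(('w0',s0),('w1',s1)):
    M=R.from_quat(s['tool_rot'],scalar_first=True).as_matrix();cams[k]=(p0,np.array(s['eef_pos'])+M@T[:3,3],M@T[:3,:3])
def proj(k,X):
    p,o,M=cams[k];return cv2.projectPoints((X-o)@M,np.zeros(3),np.zeros(3),p['camera_matrix'],np.array([p['k1'],0,0,0,0]))[0][:,0]
def fit(name,obs,q0,keysets):
    for keys in keysets:
        def res(q): return np.concatenate([(proj(k,np.array(obs[k][0],float)@R.from_euler('z',q[2]).as_matrix().T+[q[0],q[1],q[3]])-obs[k][1]).ravel() for k in keys])
        s=least_squares(res,q0,x_scale=[.1,.1,1,.1],loss='soft_l1')
        cov=np.linalg.inv(s.jac.T@s.jac);print(name,keys,s.x.round(4),'sd_z mm/px',(1e3*cov[3,3]**.5).round(1),res(s.x).round(1))
a,c,h=.022,.018,.028
L=[(0,.069,0),(0,-.069,0)]
fit('ledge',dict(top=(L,ft([(62,137),(503,47)])),w0=(L,[(372,138),(388,318)]),
 scene=([(-.122,.069,0),(-.122,-.069,0)]+L,fs([(347,68),(50,170),(508,247),(205,360)]))),[.559,.09,.195,.14],[['top'],['w0'],['scene'],['top','w0','scene']])
P=[(a,c,h),(a,-c,h),(-a,-c,h),(-a,c,h)]
fit('pack',dict(top=(P,ft([(240,228),(357,218),(367,360),(250,372)])),w0=(P,[(268,220),(327,219),(327,267),(267,268)]),
 scene=([(-a,-c,h),(-a,c,h),(a,c,h),(a,-c,h),(a,c,0),(a,-c,0)],fs([(226,126),(311,104),(352,180),(262,206),(354,216),(268,243)])),
 w1=(P[:2],[(260,255),(252,337)])),[.499,.0845,.06,.14],[['top'],['w0'],['scene'],['top','scene','w0'],['top','scene','w0','w1']])
```

```text
ledge ['top'] [0.5614 0.0901 0.1855 0.1177] sd_z mm/px 15.5 [0. 0. 0. 0.]
ledge ['w0'] [0.5589 0.0911 0.1898 0.1451] sd_z mm/px 2.2 [ 0.  0. -0. -0.]
ledge ['scene'] [0.5311 0.1023 0.2158 0.115 ] sd_z mm/px 8.4 [ 0.1  0.3  0.4  1.1  0.5 -2.5 -1.6 -0.1]
ledge ['top', 'w0', 'scene'] [0.5596 0.0904 0.19   0.1408] sd_z mm/px 1.4 [-1.5  0.2  0.6 -0.6  0.1  0.9 -0.1 -1.7  1.2 -0.6 -2.1 -0.1  1.6 -1.4
 -4.6  1. ]
pack ['top'] [0.4993 0.0847 0.0633 0.0881] sd_z mm/px 27.1 [-0.1 -0.1 -0.1  0.1  0.1  0.2  0.1 -0.2]
pack ['w0'] [0.4971 0.0703 1.6509 0.0851] sd_z mm/px 15.7 [ 7.  -1.6 -7.7 -1.4 -6.8  1.8 10.6  1.5]
pack ['scene'] [0.4562 0.0988 0.0623 0.1014] sd_z mm/px 21.4 [ 0.2  0.  -0.1  0.4  0.1 -2.   0.9 -3.  -0.7  2.  -0.3  0.8]
pack ['top', 'scene', 'w0'] [0.4979 0.0846 0.0738 0.1352] sd_z mm/px 1.7 [ -1.2  -0.5  -0.   -0.7   0.7   0.9  -0.5   0.8  -1.1   0.9  -0.4   0.8
   0.6  -0.8   0.4  -1.3  -0.2   3.9  -0.8   3.2  59.8  -2.    1.1  49.
 -61.    1.7  -3.6 -49.2]
pack ['top', 'scene', 'w0', 'w1'] [0.4977 0.0852 0.0685 0.1338] sd_z mm/px 1.1 [ -1.4  -0.4  -0.3  -0.4   0.2   1.1  -0.9   0.8  -0.8   1.3  -0.    1.4
   0.8  -0.2   0.6  -0.8   0.1   4.5  -0.6   3.7  59.7  -3.1   0.7  47.7
 -61.2   0.   -3.5 -50.7  -7.6   7.9   5.    0. ]
```

Run:
```python
from h import *
from workcell import arm
s=arm.sense();M=R.from_quat(s['tool_rot'],scalar_first=True).as_matrix()
p=arm.snapshot('wrist');pickle.dump((s,p),open('w1.pkl','wb'))
T=np.array(p['tool_from_camera'])
im=p['pixels'][:,:,::-1].copy()
crop=im[220:370,60:460]
g=np.clip((crop/255.)**.45*255,0,255).astype(np.uint8)
cv2.imwrite('pics/m3.png',cv2.resize(g,None,fx=2,fy=2,interpolation=cv2.INTER_CUBIC))
# predicted px of tool-frame points: fingertip inner/outer corners; pack top/bottom near/far if pushed or unmoved
Ti=np.linalg.inv(T)
def px(X):
    X=np.array(X,float)@Ti[:3,:3].T+Ti[:3,3];return cv2.projectPoints(X,np.zeros(3),np.zeros(3),p['camera_matrix'],np.array([p['k1'],0,0,0,0]))[0][:,0].round(0)
print('rear tip in/out',px([(0,-.044,0),(0,-.0615,0)]))
for n,y in(('unmoved',-.0706),('pushed',-.044)):
    print(n,px([(x,yy,-.020+dz) for dz in(0,.028) for x in(.018,-.018) for yy in(y,y+.044)]).tolist())
print('edge',px([(0,.0125,.008)]))
```

```text
rear tip in/out [[227. 290.]
 [191. 290.]]
unmoved [[151.0, 269.0], [254.0, 269.0], [161.0, 344.0], [258.0, 345.0], [174.0, 250.0], [263.0, 250.0], [182.0, 317.0], [266.0, 317.0]]
pushed [[213.0, 269.0], [318.0, 269.0], [219.0, 345.0], [318.0, 345.0], [228.0, 250.0], [318.0, 250.0], [233.0, 317.0], [318.0, 317.0]]
edge [[343. 284.]]
```

View pics/m3.png

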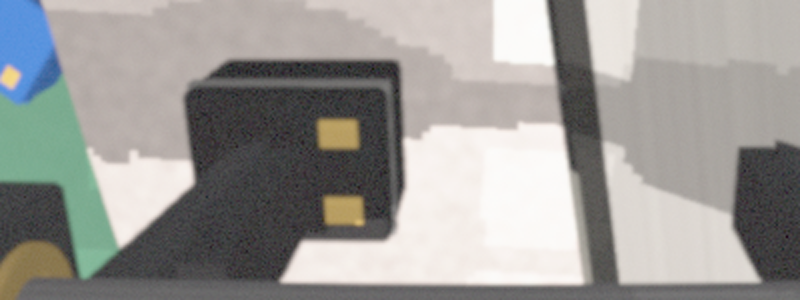

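Run:
```python
from h import *
s,_=pickle.load(open('w1.pkl','rb'))
M=R.from_quat(s['tool_rot'],scalar_first=True).as_matrix();p=d['scene']
C=R.from_quat(p['rotation'],scalar_first=True).as_matrix()
X=np.array([s['eef_pos']+M@[x,.0615,-z] for z in(0,.01,.02,.03,.04) for x in(-.009,.009)])
print(cv2.projectPoints((X-p['origin'])@C,np.zeros(3),np.zeros(3),p['camera_matrix'],np.array([p['k1'],0,0,0,0]))[0][:,0].round(1))
from workcell import arm
q=arm.snapshot('scene')['pixels'][225:285,325:385,::-1]
cv2.imwrite('pics/s.png',cv2.resize(np.clip((q/255.)**.6*255,0,255).astype(np.uint8),None,fx=9,fy=9,interpolation=cv2.INTER_CUBIC))
```

```text
[[349.2 280. ]
 [359.9 277. ]
 [349.4 275.3]
 [360.1 272.4]
 [349.6 270.6]
 [360.4 267.7]
 [349.8 265.9]
 [360.6 263. ]
 [349.9 261. ]
 [360.9 258.1]]
```

View pics/s.png

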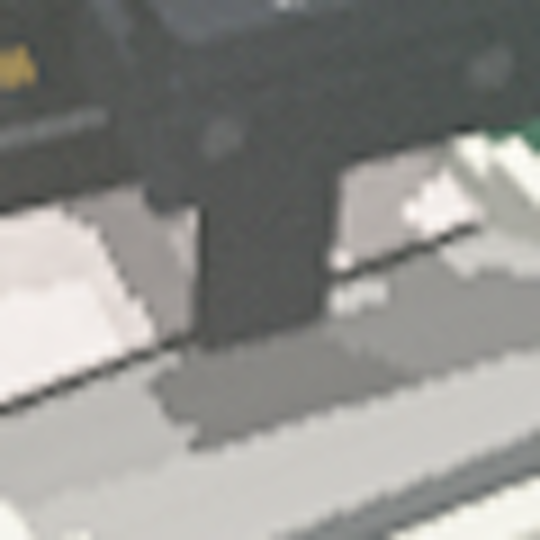

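The views disagree with a tip at TCP height. Pack and flap haven't moved, and the open fingers end roughly 25–30 mm above the reported TCP. I'll rise clear and see how the tip depth changes with opening before going on.

jog_arm([
  [0,0,-2,0],
  [0,0,-5,0],
  [0,-1,-8,0],
  [0,-2,-10,0],
  [0,-3.4,-10,0],
  [0,-3.4,-10,0],
  [0,-3.4,-10,0],
  [0,-3.4,-10,0],
], claw=80)

```text
time_s: 5.65
eef_pos: [0.5143, 0.0859, 0.2477]
tool_rot: [-0.0, 0.685, 0.728, -0.0]
ft_force: [-0.4, -0.2, -0.2]
width: 0.798
grasp_force: 0.0
```

```bash
cat > sn.py <<'E'
import sys,cv2
from workcell import arm
print(arm.sense()['width'],arm.sense()['eef_pos']);cv2.imwrite(f"pics/{sys.argv[1]}.png",arm.snapshot('wrist')['pixels'][:,:,::-1])
E
python3 sn.py o80
```

```text
0.7981089282301336 [0.51434387 0.08587422 0.24769528]
```

jog_arm([
  [0,0,0,0],
  [0,0,0,0],
  [0,0,0,0],
], claw=60)

```text
time_s: 6.0
eef_pos: [0.5141, 0.0859, 0.2481]
tool_rot: [-0.0, 0.685, 0.728, -0.0]
ft_force: [-0.4, 0.6, -0.1]
width: 0.602
grasp_force: 0.0
```

```bash
python3 sn.py o60
```

```text
0.602460566678253 [0.51411842 0.08590411 0.24807906]
```

jog_arm([
  [0,0,0,0],
  [0,0,0,0],
  [0,0,0,0],
  [0,0,0,0],
  [0,0,0,0],
  [0,0,0,0],
], claw=20)

```text
time_s: 6.65
eef_pos: [0.514, 0.0859, 0.2482]
tool_rot: [-0.0, 0.685, 0.728, -0.0]
ft_force: [-0.3, -0.1, 0.3]
width: 0.199
grasp_force: 0.0
```

```bash
python3 sn.py o20
python3 - <<'E'
import cv2,numpy as np
f=lambda n:np.clip((cv2.imread(f'pics/{n}.png')[200:480,120:520]/255.)**.5*255,0,255).astype(np.uint8)
cv2.imwrite('pics/mont.png',np.vstack([np.hstack([f('w'),f('o80')]),np.hstack([f('o60'),f('o20')])]))
E
```

```text
0.19916071843301972 [0.51399907 0.0859085  0.24824258]
```

View pics/mont.png

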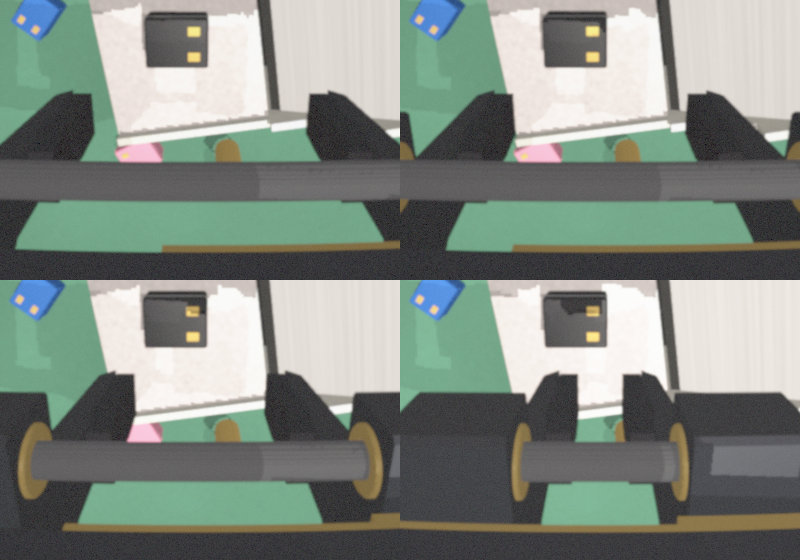

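All openings show the finger ends at the same image row: tip edge spacing of 2.4 px/mm puts them about 24 mm short of the reported TCP. That fits the scene view and the untouched pack. I'll check the body clearance on the same basis.

Run:
```python
from h import *
s,_=pickle.load(open('w1.pkl','rb'))
M=R.from_quat(s['tool_rot'],scalar_first=True).as_matrix();p=d['scene']
C=R.from_quat(p['rotation'],scalar_first=True).as_matrix()
pts=[('tip',.053,.02),('tip',.053,.025),('tip',.053,.03),('tip',.0615,.025),('body',.0935,.064),('body',.0935,.088),('body',.07,.064),('body',.07,.088)]
X=np.array([s['eef_pos']+M@[0,y,-z] for _,y,z in pts])
for a,b in zip(pts,cv2.projectPoints((X-p['origin'])@C,np.zeros(3),np.zeros(3),p['camera_matrix'],np.array([p['k1'],0,0,0,0]))[0][:,0].round(1)):print(a,b)
```

```text
('tip', 0.053, 0.02) [352.8 265.6]
('tip', 0.053, 0.025) [352.9 263.3]
('tip', 0.053, 0.03) [353.  260.9]
('tip', 0.0615, 0.025) [355.1 266.8]
('body', 0.0935, 0.064) [364.8 261.3]
('body', 0.0935, 0.088) [365.6 248.9]
('body', 0.07, 0.064) [358.3 251.2]
('body', 0.07, 0.088) [358.9 238.8]
```

jog_arm([
  [0,0,0,0],
  [0,0,0,0],
  [0,0,1,0],
  [0,0,2,0],
  [0,0,3,0],
  [0,0,3,0],
  [0,0,3,0],
  [0,0,3,0],
], claw=100)

```text
time_s: 7.5
eef_pos: [0.5142, 0.0859, 0.2185]
tool_rot: [0.0, 0.685, 0.728, 0.0]
ft_force: [-0.0, -0.7, -0.2]
width: 0.898
grasp_force: 0.0
```

Body bottom is about 95 mm above the TCP, so about 65 mm above the real tips: with the tips 8 mm over the ledge it clears the bar. So I aim at TCP z = 0.123.

jog_arm([
  [0,0,0,0],
  [0,0,0,0],
  [0,0,0,0],
  [0,0,2,0],
  [0,0,4,0],
  [0,0,5.5,0],
  [0,0,6.5,0],
  [0,0,7.2,0],
  [0,0,7.8,0],
  [0,0,8.3,0],
  [0,0,8.7,0],
  [0,0,9.1,0],
  [0,0,9.5,0],
  [0,0,9.5,0],
  [0,0,9.5,0],
])

```text
time_s: 9.0
eef_pos: [0.5141, 0.0859, 0.1233]
tool_rot: [0.0, 0.685, 0.728, -0.0]
ft_force: [0.5, -0.6, -0.2]
width: 1.0
grasp_force: 0.0
```

jog_arm([
  [0,0.2,0,0],
  [0,0.4,0,0],
  [0,0.6,0,0],
  [0,0.8,0,0],
  [0,1.0,0,0],
  [0,1.2,0,0],
  [0,1.4,0,0],
  [0,1.6,0,0],
  [0,1.6,0,0],
])

```text
time_s: 9.9
eef_pos: [0.5303, 0.0869, 0.1232]
tool_rot: [0.0, 0.685, 0.728, 0.0]
ft_force: [-0.5, -0.5, 0.8]
width: 1.001
grasp_force: 0.2
```

```bash
cat > ck.py <<'E'
from h import *
from workcell import arm
s=arm.sense();p=arm.snapshot('wrist');print(s['time_s'],s['eef_pos'],s['ft_force'])
T=np.array(p['tool_from_camera']);im=p['pixels']
hsv=cv2.cvtColor(im,cv2.COLOR_RGB2HSV)
m=cv2.inRange(hsv,(15,110,60),(35,255,255));m[345:]=0
n,_,st,c=cv2.connectedComponentsWithStats(m)
for i in range(1,n):
    if st[i,4]>60:
        r=T[:3,:3]@np.r_[cv2.undistortPoints(c[i].reshape(1,1,2),p['camera_matrix'],np.array([p['k1'],0,0,0,0]))[0,0],1]
        q=T[:3,3]+r*((s['eef_pos'][2]-.168-T[2,3])/r[2]);print(c[i].round(0),st[i,4],'tool xy mm',(1e3*q[:2]).round(1))
E
python3 ck.py
```

```text
9.9 [0.53032048 0.08690174 0.12322171] [-0.53277388 -0.49941072  0.78953626]
[46. 83.] 84 tool xy mm [ 89.7 -87.2]
[69. 96.] 86 tool xy mm [ 85.4 -79.8]
[ 46. 254.] 61 tool xy mm [ 31.9 -97.6]
[292. 312.] 366 tool xy mm [ 9.9 -9.2]
```

The pack now moves with the finger (its contact sits at tool y ≈ -9 mm; it would be -20 if left behind). Continuing.

jog_arm([
  [0,0.2,0,0],
  [0,0.4,0,0],
  [0,0.6,0,0],
  [0,0.8,0,0],
  [0,1.0,0,0],
  [0,1.2,0,0],
  [0,1.4,0,0],
  [0,1.6,0,0],
  [0,1.8,0,0],
  [0,1.8,0,0],
  [0,1.8,0,0],
])

```text
time_s: 11.05
eef_pos: [0.5482, 0.088, 0.1233]
tool_rot: [0.0, 0.685, 0.728, 0.0]
ft_force: [-0.8, 0.1, 0.8]
width: 1.003
grasp_force: 0.3
```

```bash
python3 ck.py
python3 - <<'E'
from workcell import arm
im=arm.snapshot('wrist')['pixels'];print(im[180,280:480:8].mean(1).astype(int))
E
```

```text
11.05 [0.54816613 0.08797824 0.12329366] [-0.82771082  0.07251787  0.76636587]
[22. 84.] 82 tool xy mm [ 89.7 -95.8]
[45. 97.] 86 tool xy mm [ 85.4 -88.4]
[293. 312.] 419 tool xy mm [ 9.9 -9. ]
[179 187 190 185 194 253  29  17  16  22  29 164 214 211 205 135 138 141
 184 139 135 145 141 138 137]
```

jog_arm([
  [0,0.2,0,0],
  [0,0.4,0,0],
  [0,0.6,0,0],
  [0,0.8,0,0],
  [0,1.0,0,0],
  [0,1.2,0,0],
  [0,1.4,0,0],
  [0,1.6,0,0],
  [0,1.8,0,0],
  [0,2.0,0,0],
  [0,2.2,0,0],
  [0,2.4,0,0],
  [0,2.6,0,0],
  [0,2.8,0,0],
  [0,2.8,0,0],
])

```text
time_s: 12.65
eef_pos: [0.5762, 0.0897, 0.1232]
tool_rot: [0.0, 0.685, 0.728, 0.0]
ft_force: [-1.5, -0.1, -0.3]
width: 0.999
grasp_force: 0.6
```

```bash
python3 ck.py
```

```text
12.65 [0.57622387 0.08966489 0.12319583] [-1.50482364 -0.06267546 -0.30328184]
[ 8. 98.] 82 tool xy mm [  85.4 -101.7]
[292. 313.] 419 tool xy mm [ 9.9 -9.1]
[ 78. 343.] 64 tool xy mm [ -3.6 -92. ]
[562. 343.] 63 tool xy mm [-3.7 93.6]
```

Pack still flat and following. Now pushing it over the edge.

jog_arm([
  [0,0.2,0,0],
  [0,0.4,0,0],
  [0,0.6,0,0],
  [0,0.8,0,0],
  [0,1.0,0,0],
  [0,1.2,0,0],
  [0,1.4,0,0],
  [0,1.4,0,0],
  [0,1.4,0,0],
  [0,1.4,0,0],
])

```text
time_s: 13.7
eef_pos: [0.5898, 0.0905, 0.1232]
tool_rot: [0.0, 0.685, 0.728, -0.0]
ft_force: [-2.7, -0.5, -0.0]
width: 0.999
grasp_force: 0.9
```

```bash
python3 ck.py
```

```text
13.7 [0.58983745 0.09049999 0.12324623] [-2.6933702  -0.5438606  -0.01597961]
```

Run:
```python
from h import *
from workcell import arm
a=d['scene']['pixels'];b=arm.snapshot('scene')['pixels'];t=arm.snapshot('top')['pixels']
for n,im in(('before',a),('now',b)):
    print(n);print(im[280:350:5,344:424:5].mean(2).astype(int))
hs=cv2.cvtColor(b,cv2.COLOR_RGB2HSV);m=cv2.inRange(hs,(10,120,50),(35,255,255));n,_,st,c=cv2.connectedComponentsWithStats(m)
print([(c[i].round(),st[i,4]) for i in range(1,n) if 270<c[i][0]<430 and 190<c[i][1]<380])
w=arm.snapshot('wrist')['pixels'];print(w[230:345:8,200:460:10].mean(2).astype(int))
```

```text
before
[[166 166 166 169 170  86  84 187 225 225 147 132 127 100 106 101]
 [167 172 129  93  73 228 227 210 134 131 130 100  97  97 125 100]
 [ 85  88 155 227 228 171 133 128 109 103 102 100  99  98  96  98]
 [200 229 226 136 132 129  99  99 100 101  99 101  99 108  97 120]
 [194 136 131 120 109  39  40 103 101 101 103 101 100 114  95 119]
 [129 116  88  37  41  38  41  37 102 100 100 101  99  98 124 124]
 [111  38  38  39  40  39  40  38  37 100  99 101 121  99 121 131]
 [130  37  35  36  39  37  38  37  37  36  98 101 102  98 123 133]
 [101  34  35  35  38  38  38  34  34  35  35  98  97 119 226 170]
 [ 81  35  35  33  32  35  33  35  37  35  35  57 230 133 131 136]
 [ 68  33  33  33  33  35  35  33  34  73 236 135 131 133 132  92]
 [ 51  33  31  33  30  35  31 165 236 126 134 133 132 130 128  59]
 [ 43  42  32  32  29 230 227 132 135 135 134 132 132 129 127  51]
 [ 22  28  31 230 185 134 134 133 136 133 133 132 131 132  27  88]]
now
[[106 111  38  39  39  47  50 189 228 228 147 134 127 105 104 102]
 [108 108  83  50  48 232 228 214 135 131 130  85 124  97 126 101]
 [ 84  87 156 22
[... 1835 characters left out ...]
14  15  15
   11  98  97  80  84  25  23  12]
 [ 13  13 124 126 122  89 106 108 106  17  14  13  15  10  13  14  15  14
   13  97  97  91  86  11  11  12]
 [ 13  11 120 115 120  96 106 110 105  45  17  17  11  11  10  13  27  65
   92  94  99  94  82  13  13  15]
 [ 11  11 115 120 121 112 105 109 104  86  30  71  98 102  98  96  99 100
  100  81  97  96 100  13   8  14]
 [ 10  14 124 163 145 231 105 108  98  94  99  99  98 102  99  99  97  97
   98  52 100  95  98   8   7  12]
 [ 10   7 228 233 229 229 109 106  97  98 101  99 101 103 104 101  99 100
   99  25  98  98  98   9   9  11]
 [ 11 162 233 227 230 230 104 107  92 102 102 102 102 101 102 102 102 100
   99  14  81  83 100  51  10   7]]
```

The ledge ahead of the rear finger is bare and the bin shows a new object, so the pack has dropped with the flap still held. Retreating the way I came, then up.

jog_arm([
  [0,-0.5,0,0],
  [0,-1,0,0],
  [0,-1.5,0,0],
  [0,-2,0,0],
  [0,-2.5,0,0],
  [0,-3,0,0],
  [0,-3.5,0,0],
  [0,-4,0,0],
  [0,-4.5,0,0],
  [0,-5,-0.5,0],
  [0,-5.5,-1,0],
  [0,-6,-2,0],
  [0,-6,-4,0],
  [0,-6,-7,0],
  [0,-6,-10,0],
  [0,-6,-13,0],
  [0,-6,-15,0],
  [0,-6,-15,0],
  [0,-6,-15,0],
  [0,-6,-15,0],
])

```text
time_s: 15.9
eef_pos: [0.5294, 0.0869, 0.272]
tool_rot: [-0.001, 0.685, 0.728, -0.001]
ft_force: [-0.2, -0.9, -0.6]
width: 0.997
grasp_force: 0.0
```

Run:
```python
from h import *
from workcell import arm
s=arm.sense();print(s['time_s'],s['eef_pos'],s['ft_force'])
a=d['scene']['pixels'];b=arm.snapshot('scene')['pixels']
print(b[280:350:5,344:424:5].mean(2).astype(int))
w0=cv2.imread('pics/w.png');w=arm.snapshot('wrist')['pixels']
print('flap row scan',w[180,150:600:10].mean(1).astype(int));print('w0           ',w0[180,150:600:10].mean(1).astype(int))
print('ledge',w[240,150:600:10].mean(1).astype(int))
t=arm.snapshot('top')['pixels']
for n,(u,v) in dict(jar=(196,196),spare=(221,269),ins=(398,224)).items():
    print(n,np.abs(t[v-14:v+14,u-14:u+14].astype(int)-d['top']['pixels'][v-14:v+14,u-14:u+14]).mean())
```

```text
15.9 [0.52942728 0.08687458 0.27197732] [-0.15170135 -0.85360402 -0.61190967]
[[172 171 172 175 175  89  86 193 230 231 153 137 132 103 108 104]
 [173 177 133  94  74 235 232 217 137 135 135 104 102 101 129 104]
 [ 88  92 160 232 233 176 138 133 113 106 106 103 104 101 102 103]
 [207 233 233 141 136 134 104 101 104 104 104 104 102 113 102 125]
 [202 140 136 124 113  40  39 107 104 103 106 104 104 119  99 124]
 [134 120  90  38  40  40  40  39 105 105 105 104 103 101 129 129]
 [115  39  41  39  36  39  43  37  36 104 103 104 127 105 125 137]
 [134  38  38  38  37  39  37  38  40  38 104 106 107 101 128 139]
 [104  36  35  36  37  36  38  36  37  35  39 102 101 123 232 177]
 [ 82  35  37  35  34  35  34  35  37  36  36  58 236 137 137 141]
 [ 70  28  35  35  35  33  33  32  33  78 241 139 139 137 136  98]
 [ 53  36  26  32  31  48  30 171 240 132 138 137 137 135 134  63]
 [ 43  45  36  31  36 237 232 138 142 140 138 138 139 135 130  53]
 [ 23  30  32 236 194 139 139 139 139 139 137 136 136 137  28  92]]
flap row scan [ 45  77  76  79  81 130 132 133 137 131 132 136 134 136 141 139 136 144
 139 145  93  14 106 178 177 179 184 181 175 184 180 179 184 182 180 178
 134  84  67 226 200  78  74  74  74]
w0            [ 79  79  82  82  81  80 136 137 141 140 143 138 148 148 196 144 168 196
 139 144 141 144 140  19 181 178 183 184 183 189 185 184 181 182 185 181
 182 184 185 184 189  64  68  83 229]
ledge [ 81  75  67  67  67  66 198 204 195 205 207 204 208 213 212 215 222 216
 216 223 226  21 126 177 178 178 185 181 180 177 177 175 181 179 181 180
 160  82  66 232 170  77  77  77  73]
jar 2.312074829931973
spare 74.26360544217687
ins 1.7627551020408163
```

The flap strip is back at the ledge edge and the ledge is bare. The spare's patch in the top view changed, so I'll check whether that is just the arm in the way.

Run:
```python
from h import *
from workcell import arm
s=arm.sense();w=arm.snapshot('wrist')
s0,p0=pickle.load(open('w.pkl','rb'))
for S,p in((s0,p0),(s,w)):
    T=np.array(p['tool_from_camera']);M=R.from_quat(S['tool_rot'],scalar_first=True).as_matrix()
    m=cv2.inRange(cv2.cvtColor(p['pixels'],cv2.COLOR_RGB2HSV),(18,120,60),(35,255,255))
    n,_,st,c=cv2.connectedComponentsWithStats(m)
    for i in range(1,n):
        if st[i,4]>25 and c[i][1]<120:
            r=T[:3,:3]@np.r_[cv2.undistortPoints(c[i].reshape(1,1,2),p['camera_matrix'],np.array([p['k1'],0,0,0,0]))[0,0],1]
            q=T[:3,3]+r*((S['eef_pos'][2]-.028-T[2,3])/r[2]);print(c[i].round(),st[i,4],(S['eef_pos']+M@q).round(3))
    print()
t=arm.snapshot('top')['pixels'];print(t[255:283:4,207:235:3].tolist()[3], t[255:283:4,207:235:3].mean(2).astype(int))
```

```text
[290.  21.] 106 [0.476 0.26  0.028]
[305.  36.] 108 [0.49  0.248 0.028]

[275.  27.] 99 [0.476 0.26  0.028]
[289.  40.] 97 [0.49  0.248 0.028]
[143. 100.] 27 [0.341 0.185 0.028]

[[38, 40, 39], [180, 153, 72], [175, 150, 70], [57, 55, 54], [192, 182, 163], [190, 179, 160], [192, 179, 162], [192, 180, 162], [192, 180, 162], [192, 181, 163]] [[ 92  94  96  56 177 177 177 178 178 178]
 [ 91  93  57  57 179 177 178 178 178 178]
 [ 94  45  47  42 177 178 178 178 178 178]
 [ 39 135 131  55 179 176 177 178 178 178]
 [ 52  38  61  65 177 177 177 178 178 178]
 [ 93  65  41  92 177 176 177 177 177 177]
 [ 93  94  95 106 177 177 177 177 176 177]]
```

The wrist camera puts the spare's contacts exactly where they were; the arm link (beige) was just covering it from above. The robot is clear of everything, so I'm handing in.

```bash
python3 -c "
from workcell import arm
print(arm.hand_in())"
```

```text
the job is handed in; nothing more can be done
None
```

The spent pack was pushed off the ledge into the bin while a finger held the flap open, and the job was handed in at about 16 s of robot time, though `hand_in` returned no verdict; images taken just before show the ledge bare, the flap shut again, and the spare pack, insert and jar where they were.

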